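Rebuild the bottle stand after washing and put the amber dropper bottles back

ROBOT

A 6-joint arm with a two-finger parallel gripper is mounted at the origin on a cart in front of the work surface, level with it; the furniture and walls round the work are solid. World frame = base frame: x ahead of the robot, y to its left, z up, the work surface at z = 0. Lengths are in mm, angles in rad, forces in N, time in s.
With the tool pointing down it reaches from about 275 to 825 mm from the base axis. Payload 5.2 kg.
Tool frame: the origin (TCP) lies at the very end of the fingers, on their centre line; the grasp point (between the pads) lies 19 mm behind it; z points along the fingers, y is the line along which they close (so a half turn about z gives the same grasp; the last joint's range is limited). The gripper opens to 93 mm and grips with 3 to 60 N. Pads are 15 mm wide; open, the fingers measure 128 mm over their backs; the gripper's body (75 mm by 188 mm) begins 65 mm behind the grasp point.
Start: joints at [-1.411, 0.259, 1.535, -0, 1.348, -0.203], TCP at [195.212, -514.196, 218.653] pointing down, gripper open.
Joint ranges: [-3.14, 3.14], [-0.91, 2.08], [0.19, 2.58], [-1.22, 4.36], [0.22, 2.71], [-3.12, 3.12]. Speed limits (rad/s): [2.57, 2.57, 3.14, 3.14, 3.14, 3.14].

INTERFACE

Orientations are given as [roll, pitch, yaw] about the fixed x, y, z axes, in that order (R = Rz(yaw) Ry(pitch) Rx(roll)).
In Python, from bench import robot gives the robot as it stands. The module is installed in compiled form; this text tells all that it offers. Calls block until the motion is done:
- robot.move_ptp(position, orientation): joint-space move of the TCP to a pose.
- robot.move_linear(position, ori=None, speed=150, f_stop=None): straight line of the TCP; ori=None keeps the orientation; speed is the mean speed in mm/s. With f_stop (N) it stops when the force on the tool has changed by that much, and returns True; else False.
- robot.move_j(angles): joint-space move.
- robot.move_gripper(opening): opening from 0.0 (shut) to 1.0 (fully open); the grip force is fixed at half the most; returns when the fingers have stopped.
- robot.sleep(seconds).
- robot.inverse_kinematics(position, orientation): joint angles nearest the present ones, or None.
- robot.get_image(name): name is "scene" or "top" or "wrist"; returns a dict with "img" (480x640x3 uint8, blue, green, red), "fovy" (degrees; the focal length in pixels is half the picture's height over the tangent of half this angle, whatever the lens; pixels are square), "cx", "cy" (the principal point, pixels), "eye" and "orientation" of the camera in the world. Camera axes: x right, y down, z forward; pixel columns grow to the right and rows downward; lengths in mm; the calibration is good to about 2 mm. A picture is of the moment at which its call begins. There is no depth.
A pose or a line that the arm cannot do raises robot.MotionError and nothing moves.
- robot.hand_in(): hands the job in; it is judged then, once.
Readings, each from a call of its own:
- robot.current_t(): time.
- robot.current_qpos(): joint angles.
- robot.current_joint_vel(): joint speeds.
- robot.current_joint_efforts(): joint torques, N m.
- robot.current_tcp_pos(): TCP position.
- robot.current_eef_rot(): TCP orientation.
- robot.current_contact_force(): force on the tool from outside, world axes, zero at the start.
- robot.current_ft_torque(): the same for the moment, N m.
- robot.current_gripper_width(): opening from 0.0 (shut) to 1.0 (fully open).
- robot.current_finger_force(): force on a finger pad.
Only numpy, scipy, OpenCV 4.12 (cv2) and the standard library are available. Lean on these libraries where they do the work, as an engineer would, in place of code of your own. Each camera call takes 0.05 s, during which the arm holds its last target. There are 200 camera calls.

TASK

The bottle stand was taken apart for washing. Lower the bare steel shelf plate over the four posts of the grey drip tray until it lies level on the lower shoulders, then the white guard plate with the three big holes on top until it lies level on the upper shoulders, and then stand the three amber dropper bottles upright in the guard's holes, the large one in the large hole and the two small ones in the two small holes. Do not tip the amber bottles on the way, and leave the grey and the clear bottle where they stand.

Things in the scene. Friction and masses are not known exactly. Their poses are not given: they have to be found in the camera images.
- stand: Grey drip tray, 144 x 212 mm, rim 12 high, fixed, with four posts at body (x, y) (-42, -84), (42, -84), (-52, 88) and (52, 88) mm, so plates fit one way round. Origin: centre of underside on the table; z up, y along the long side; -y end is away from the robot. Post: 24 mm wide white foot to z 16 (lower shoulder), 14 mm steel to z 42 (upper shoulder, chamfered), 6 mm pin with pointed tip to z 60.
- shelf_plate: Bare steel plate, 132 x 200 x 5 mm, 0.2 kg, on four 1.5 mm rubber feet; 18 mm holes at the posts' (x, y), narrow drain slots. Origin: centre, at the feet's undersides; z up, y along the long side. Black bar handle at the centre, 36 mm along x, 10 thick along y, z 6 to 20: pinch it along y. Seated: sheet on the lower shoulders, origin 14.5 mm above the stand's, axes along it.
- guard_plate: White plastic plate, 132 x 200 x 5 mm, 0.12 kg, on four 1.5 mm feet; 9 mm holes at the posts' (x, y), a 66 mm bottle hole at (0, -58), 53 mm ones at (-32, 50) and (32, 50). Origin: centre, at the feet's undersides; z up, y along the long side. Handle as on the shelf plate (36 x 10 mm, z 6 to 20, pinch along y). Seated: sheet on the upper shoulders, origin 40.5 mm above the stand's, axes along it.
- amber_large: Large amber glass dropper bottle, black cap, red bulb; 54 mm diameter, 135 high, upright, about 0.1 kg. Straight body to about 85 mm, cap to 101, bulb 18 thick to 135. Origin: centre of its foot; z up. Belongs in the guard plate's 66 mm hole, foot on the shelf plate (21 mm above the stand's origin).
- amber_small_1: Small amber glass dropper bottle, black cap, red bulb; 41 mm diameter, 109 high, upright, 0.06 kg. Straight body to about 51 mm, sloping shoulder to 63, cap to 75, bulb 15 thick to 109. Origin: centre of its foot; z up. Belongs in either 53 mm hole of the guard plate, foot on the shelf plate (21 mm above the stand's origin).
- amber_small_2: Second small amber dropper bottle, same as amber_small_1 (41 mm diameter, 109 high, origin at the centre of its foot). Belongs in the other 53 mm hole.
- grey_bottle: Blue-grey glass bottle without cap, 37 mm diameter, 78 high, origin at the centre of its foot. Not part of the job: leave it.
- clear_bottle: Clear glass bottle without stopper, 52 mm diameter, 86 high, origin at the centre of its foot. Not part of the job: leave it.
There are look-alikes about, which are no part of the job. Leave any pink or purple look-alike of the amber_small_1 alone.

How it is judged:
By the outcome, as a careful person would: the job done as asked, in the order asked, and still so for the second after the job is handed in, with the robot touching nothing.
It also fails if it takes over 138 s, if anything falls off the work surface, if the arm or the gripper's body presses on something with over 40 N, if the wrist force passes 120 N, or if a joint passes its speed limit or range.

## Working session

There is one attempt and no reset: what is moved stays moved. The work goes in short steps, each a Python script; the robot and the scene stay as the last script left them, time stands still between calls to the robot, and variables do not carry over. Pictures are saved under pics/ and viewed, at most 14 in all, crops included, and the job is handed in when it is done.

```bash
mkdir -p pics; python3 - <<'E'
from bench import robot
import cv2
for n in ["scene","top","wrist"]:
    d=robot.get_image(n); cv2.imwrite(f"pics/{n}0.png",d["img"])
    print(n,{k:v for k,v in d.items() if k!="img"})
print(robot.current_t(),robot.current_tcp_pos(),robot.current_eef_rot())
E
```

```text
scene {'fovy': 44.64232841670261, 'cx': 317.71375476948356, 'cy': 242.03297430369807, 'eye': array([-332.79216685,  764.60640213,  610.73732979]), 'orientation': array([-2.04460285e+00, -1.79439044e-03, -2.25289824e+00])}
top {'fovy': 51.14459140774789, 'cx': 313.81230928747044, 'cy': 248.97739242268673, 'eye': array([ 384.24498579,   33.87761728, 1104.25688837]), 'orientation': array([-2.97977946,  0.01021182, -1.55540593])}
wrist {'fovy': 71.98225009843578, 'cx': 321.70870656558367, 'cy': 239.39496085184777, 'eye': array([ 267.41576957, -485.27157074,  383.79560602]), 'orientation': array([ 2.85950071e+00,  1.99868883e-03, -1.20782637e+00])}
0.15 [ 195.13861594 -513.77403435  218.0209268 ] [-3.14020430e+00 -2.71364158e-04  3.62819200e-01]
```

View pics/top0.png

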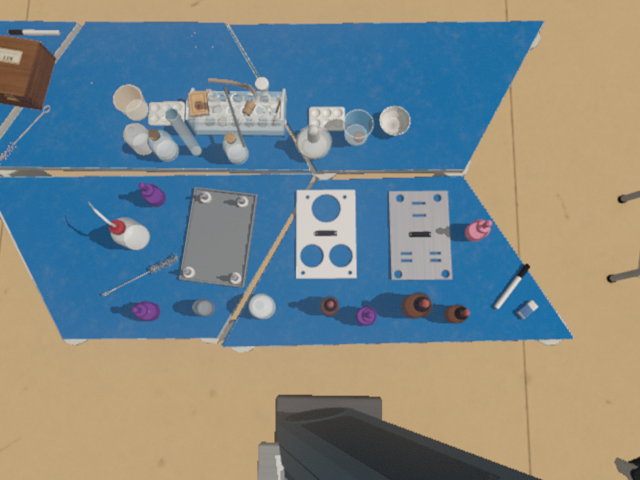

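View pics/scene0.png

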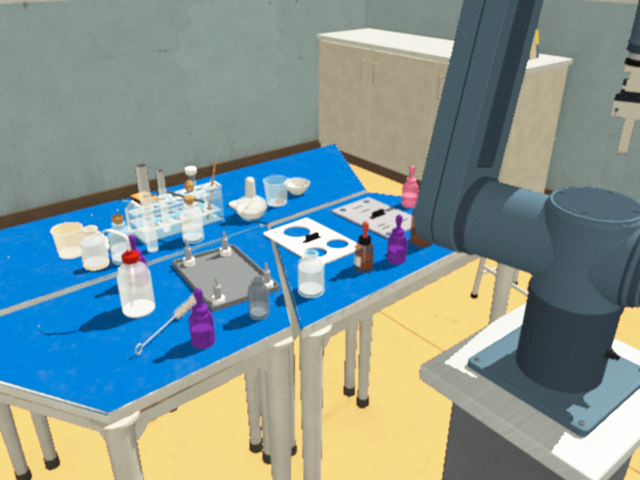

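```bash
cat > h.py <<'E'
import numpy as np, cv2
from scipy.spatial.transform import Rotation as R
from bench import robot
def ray(d,uv):
    f=240/np.tan(np.radians(d["fovy"]/2))
    v=np.array([(uv[0]-d["cx"])/f,(uv[1]-d["cy"])/f,1])
    return np.array(d["eye"]),R.from_euler("xyz",d["orientation"]).as_matrix()@v
def onz(d,uv,z):
    e,v=ray(d,uv); return (e+v*(z-e[2])/v[2])
def proj(d,p):
    f=240/np.tan(np.radians(d["fovy"]/2))
    c=R.from_euler("xyz",d["orientation"]).as_matrix().T@(np.array(p,float)-d["eye"])
    return np.array([d["cx"]+f*c[0]/c[2],d["cy"]+f*c[1]/c[2]])
def down(yaw): return [np.pi,0,yaw]
E
python3 - <<'E'
from h import *
d=robot.get_image("top")
for n,uv,z in [("guardh",(326,233),20),("shelfh",(420,234.5),20),("p1",(205,198),60),("p2",(243,202),60),("p3",(188,272),60),("p4",(236,279),60),
 ("s1",(330,306),100),("L",(418,304),120),("s2",(459,313),100),("pink",(484,226),100),("clear",(262,306),80),("grey",(203,308),70),("red",(118,228),140)]:
    print(n,onz(d,uv,z).round(0))
# look at shelf
p=onz(d,(420,234.5),20)
robot.move_ptp([p[0],p[1],170],down(np.pi/2))
d=robot.get_image("wrist"); cv2.imwrite("pics/w_shelf.png",d["img"]); print(robot.current_t(),robot.current_tcp_pos(),d["eye"],robot.current_qpos())
E
```

```text
guardh [597.  21.  20.]
shelfh [ 596. -185.   20.]
p1 [662. 283.  60.]
p2 [655. 201.  60.]
p3 [502. 311.  60.]
p4 [489. 209.  60.]
s1 [433.  13. 100.]
L [ 439. -158.  120.]
s2 [ 423. -243.  100.]
pink [ 600. -299.  100.]
clear [432. 150.  80.]
grey [427. 273.  70.]
red [578. 432. 140.]
2.1417 [ 596.09906315 -186.29789018  170.17543881] [ 595.76366351 -107.22499971  335.98163023] [-4.81082986e-01  4.24544024e-01  1.41627053e+00 -3.20849654e-04
  1.30046751e+00 -4.79058547e-01]
```

View pics/w_shelf.png

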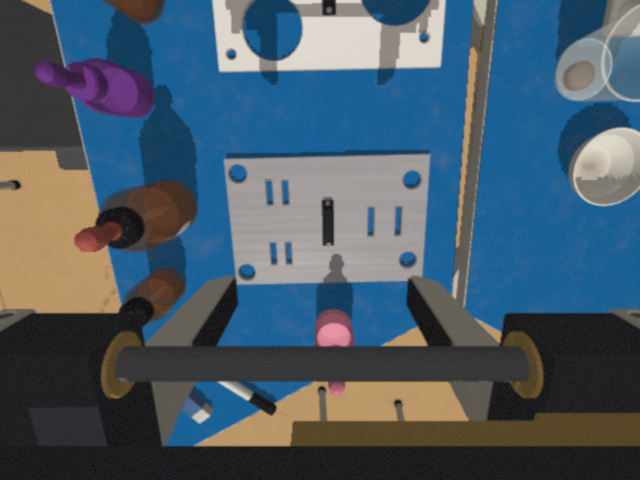

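```bash
cat >> h.py <<'E'
def blob(mask,uv,r=14):
    "centroid of the mask component nearest uv within a window"
    x,y=int(uv[0]),int(uv[1]); w=mask[y-r:y+r+1,x-r:x+r+1].astype(np.uint8)
    n,l,s,c=cv2.connectedComponentsWithStats(w,connectivity=4)
    i=1+np.argmin([np.hypot(*(c[k]-r))-0.1*s[k,4] for k in range(1,n)])
    return c[i]+[x-r,y-r],s[i,4]
def bluemask(img):
    h=cv2.cvtColor(img,cv2.COLOR_BGR2HSV); return (cv2.inRange(h,(95,120,20),(125,255,255))>0)
def fit(body,world):
    "planar rigid fit body->world: yaw, origin, residuals"
    b,w=np.array(body,float),np.array(world)[:,:2]; bc,wc=b-b.mean(0),w-w.mean(0)
    a=np.arctan2((bc[:,0]*wc[:,1]-bc[:,1]*wc[:,0]).sum(),(bc*wc).sum())
    c,s=np.cos(a),np.sin(a); M=np.array([[c,-s],[s,c]]); o=w.mean(0)-M@b.mean(0)
    return a,o,(w-(b@M.T+o))
POSTS=[(-42,-84),(42,-84),(-52,88),(52,88)]
E
python3 - <<'E'
from h import *
import pickle
d=robot.get_image("wrist")
m=bluemask(d["img"])
uv=[(408,259),(412,179),(247,271),(237,173)]  # guess; body -x = ?
P=[]
for q in uv:
    c,a=blob(m,q); P.append(onz(d,c,4)); print(c.round(1),a,P[-1].round(1))
# body y ~ -world x (yaw ~ -pi/2 or so): body x -> world -+y
for order in ([0,1,2,3],[1,0,3,2]):
    a,o,r=fit(POSTS,[P[i] for i in order]); print(a,o,np.abs(r).max(),r.round(1).tolist())
print(robot.current_tcp_pos(),robot.current_eef_rot())
pickle.dump(d,open("d_shelf.pkl","wb"))
for n,p in [("guard",(597,21)),("stand",(577,251))]:
    robot.move_ptp([*p,170],down(np.pi/2)); robot.sleep(0.2)
    d=robot.get_image("wrist"); cv2.imwrite(f"pics/w_{n}.png",d["img"]); d["tcp"]=robot.current_tcp_pos(); d["rot"]=robot.current_eef_rot(); pickle.dump(d,open(f"d_{n}.pkl","wb")); print(n,d["tcp"],d["rot"],d["eye"]-d["tcp"])
print(robot.current_t())
E
```

```text
[407.2 258.2] 155 [ 686.7 -224.9    4. ]
[411.2 178.6] 203 [ 684.9 -141.2    4. ]
[246.7 270.6] 146 [ 515.1 -238.7    4. ]
[237.7 172.6] 211 [ 513. -135.    4.]
1.5925230569659006 [ 601.92653648 -184.89754452] 0.17399514184864984 [[-0.1, 0.1], [-0.1, -0.1], [0.0, 0.1], [0.2, -0.1]]
1.5930374541057342 [ 601.92651387 -184.89651597] 103.87278176051558 [[-2.0, 83.8], [1.8, -83.9], [-2.1, 103.9], [2.3, -103.8]]
[ 596.09466356 -186.2858715   170.16862133] [3.14145298e+00 3.79339950e-04 1.56882906e+00]
guard [597.26505596  19.34805887 169.87043607] [-3.14153662e+00  2.32267489e-04  1.56855842e+00] [ -0.26874544  78.73070908 165.85984065]
stand [577.59814487 249.39328172 170.01749257] [3.14152593e+00 2.42603876e-04 1.56853307e+00] [ -0.25099532  78.76745567 165.85561688]
4.4417
```

View pics/w_stand.png

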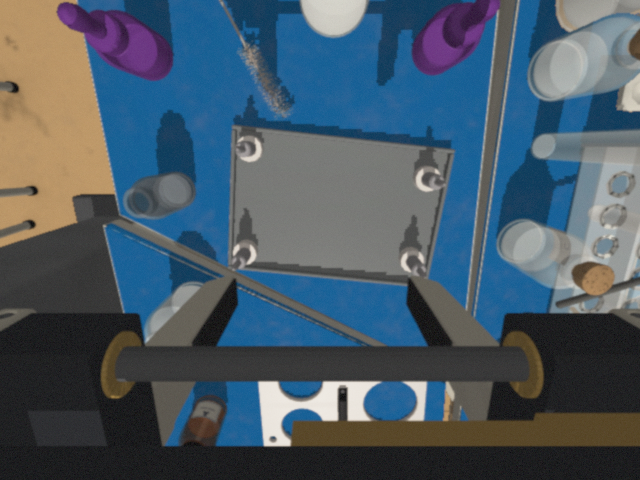

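View pics/w_guard.png

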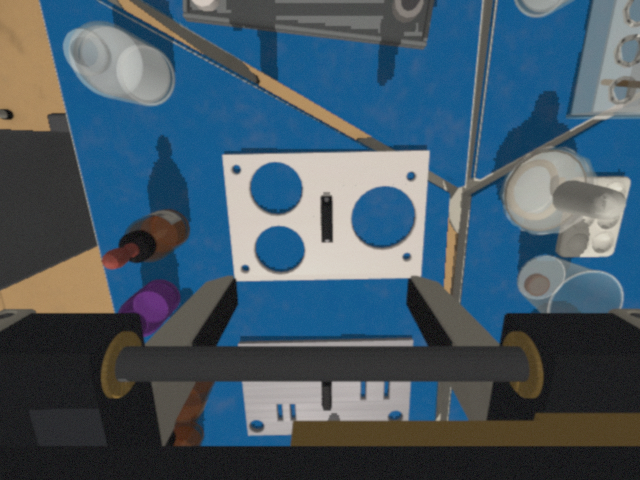

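```bash
python3 - <<'E'
import cv2,numpy as np
im=cv2.imread("pics/w_stand.png")
t=[cv2.resize(im[y-25:y+25,x-32:x+32],None,fx=6,fy=6,interpolation=cv2.INTER_NEAREST) for x,y in [(245,150),(430,180),(245,253),(413,260)]]
cv2.imwrite("pics/posts.png",np.vstack([np.hstack(t[:2]),np.hstack(t[2:])]))
E
```

```text
(no output)
```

View pics/posts.png

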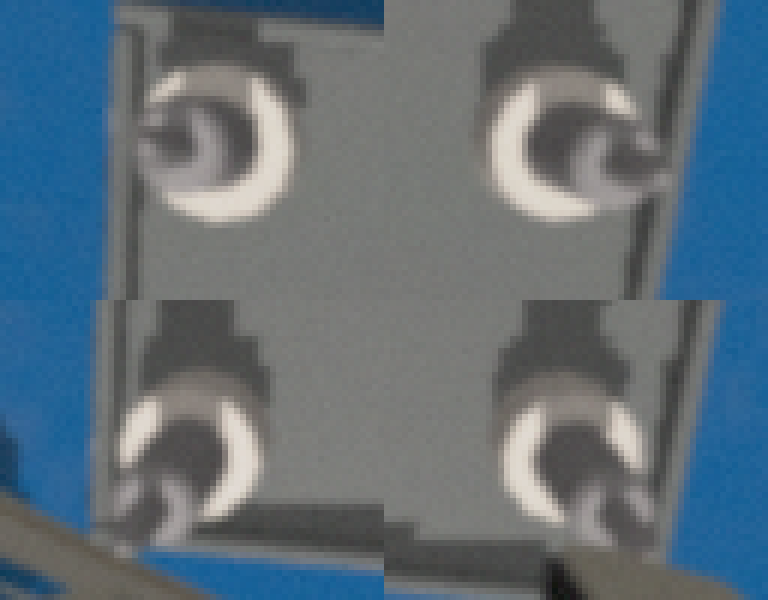

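```bash
cat >> h.py <<'E'
def stand_pose(d,uvs,tray_z=0,th=178,dbg=True):
    f=240/np.tan(np.radians(d["fovy"]/2)); P=[]
    for x,y in uvs:
        k=8; w=cv2.resize(d["img"][y-20:y+20,x-20:x+20],None,fx=k,fy=k,interpolation=cv2.INTER_CUBIC)
        m=(w[:,:,0]>th-10)&(w[:,:,2]>th)&(w[:,:,2].astype(int)>w[:,:,0].astype(int)+2)
        m=cv2.morphologyEx(m.astype(np.uint8),cv2.MORPH_OPEN,np.ones((7,7)))
        pts=np.argwhere(m)[:,::-1].astype(np.float32)
        (cx,cy),r=cv2.minEnclosingCircle(pts)
        c=np.array([x-20+(cx+.5)/k-.5,y-20+(cy+.5)/k-.5]); P.append(onz(d,c,16+tray_z))
        if dbg: print(c.round(2),"r",round(r/k,2),"exp",round(f*12/(d["eye"][2]-16),2),P[-1].round(1))
    return fit(POSTS,P)
E
python3 - <<'E'
from h import *
import pickle
d=pickle.load(open("d_stand.pkl","rb"))
for th in (165,178,190):
    a,o,r=stand_pose(d,[(413,253),(426,176),(243,250),(249,150)],th=th); print(th,a,o,r.round(1).tolist())
print("white",d["img"][153,258],d["img"][160,250])
g=pickle.load(open("d_guard.pkl","rb")); m=bluemask(g["img"]); P=[]
m2=(g["img"][:,:,2]<130)
for q in [(407,257),(411,176),(245,268),(236,170)]:
    c,ar=blob(m2,q,9); P.append(onz(g,c,4)); print(c.round(1),ar,P[-1].round(1))
a,o,r=fit(POSTS,P); print("guard",a,o,r.round(1).tolist())
# handle check both
for n,q in [("shelf",(327,222)),("guard",(326,220))]:
    e=pickle.load(open(f"d_{n}.pkl","rb")); mk=e["img"].max(2)<60
    k=cv2.morphologyEx(mk.astype(np.uint8),cv2.MORPH_CLOSE,np.ones((5,5)))
    c,ar=blob(k>0,q,32); print(n,"handle",c,ar,onz(e,c,18))
# top camera checks
d=robot.get_image("top"); 
for n,p in [("shelf",[601.9,-184.9,20]),("guard",[*o,20])]: print(n,proj(d,p))
E
```

```text
[411.88 260.81] r 12.04 exp 12.4 [670. 212.  16.]
[427.68 178.75] r 13.18 exp 12.4 [679.  295.4  16. ]
[244.23 252.94] r 12.0 exp 12.4 [498.3 221.   16. ]
[248.53 148.4 ] r 13.61 exp 12.4 [509.3 323.8  16. ]
165 1.4622931022807035 [591.12075723 262.83808988] [[-0.1, 0.0], [-0.2, -0.1], [0.3, 0.3], [0.0, -0.3]]
[411.86 260.91] r 11.71 exp 12.4 [670.  211.9  16. ]
[427.87 178.94] r 12.8 exp 12.4 [679.1 295.2  16. ]
[244.16 253.03] r 11.73 exp 12.4 [498.2 220.9  16. ]
[248.54 148.42] r 13.24 exp 12.4 [509.3 323.8  16. ]
178 1.4616465702267807 [591.15015646 262.73676823] [[-0.1, 0.1], [-0.1, -0.1], [0.2, 0.3], [-0.0, -0.2]]
[411.76 260.69] r 11.4 exp 12.4 [669.9 212.2  16. ]
[427.87 178.92] r 12.5 exp 12.4 [679.1 295.2  16. ]
[244.05 253.16] r 11.47 exp 12.4 [498.1 220.8  16. ]
[248.52 148.48] r 12.91 exp 12.4 [509.3 323.7  16. ]
190 1.4624027038965806 [591.08410766 262.75186473] [[-0.2, 0.3], [0.0, -0.2], [0.1, 0.2], [0.0, -0.2]]
white [207 215 223] [201 212 218]
[406.3 256.3] 48 [686.8 -17.2   4. ]
[410.5 175.9] 60 [685.1  67.    4. ]
[244.9 268.1] 43 [514.5 -30.2   4. ]
[236.  169.1] 61 [512.8  73.9   4. ]
guard 1.5884941549537717 [601.78769812  23.38855281] [[0.3, -0.1], [0.1, 0.1], [-0.2, -0.1], [-0.1, 0.1]]
shelf handle [327.57655502 220.6722488 ] 418 [ 601.64264907 -180.61402582   18.        ]
guard handle [326.34693878 217.81377551] 392 [601.59947804  27.79460917  18.        ]
shelf [419.89799665 232.07215015]
guard [325.1180758  230.88168673]
```

```bash
cat >> h.py <<'E'
def yawnow(): return robot.current_eef_rot()[2]
def goto(p,yaw,speed=150,lin=True,fix=True,ptp=False):
    p=np.array(p,float)
    if ptp: robot.move_ptp(p,down(yaw))
    else: robot.move_linear(p,down(yaw),speed=speed)
    off=np.zeros(3)
    if fix:
        for _ in range(2):
            robot.sleep(0.1); off+=p-robot.current_tcp_pos(); dy=yaw-yawnow()
            yaw2=yaw+dy if _==0 else yaw2+dy
            robot.move_linear(p+off,down(yaw2),speed=40)
        robot.sleep(0.1)
    return robot.current_tcp_pos()
E
python3 - <<'E'
from h import *
import pickle
robot.move_gripper(0.45)
goto([601.9,-184.9,150],1.5925,ptp=True,fix=False)
goto([601.9,-184.9,40],1.5925,speed=200)
print(robot.current_tcp_pos(),robot.current_eef_rot())
r=goto([601.9,-184.9,9.5],1.5925,speed=60); print(r,robot.current_contact_force())
robot.move_gripper(0.0); print(robot.current_gripper_width(),robot.current_finger_force(),robot.current_tcp_pos(),robot.current_eef_rot())
t1=robot.current_tcp_pos()
d=robot.get_image("wrist"); cv2.imwrite("pics/w_grip.png",d["img"])
robot.move_gripper(0.45)
goto([601.9,-184.9,60],1.5925,fix=False)
goto([596.1,-186.3,170],1.569)
d=robot.get_image("wrist"); m=bluemask(d["img"]);P=[]
print(robot.current_tcp_pos(),robot.current_eef_rot(),d["eye"])
for q in [(408,259),(412,179),(247,271),(237,173)]:
    c,a=blob(m,q); P.append(onz(d,c,4)); print(c.round(1),a)
a,o,r=fit(POSTS,P); print(a,o,r.round(1).tolist()); print(robot.current_t())
E
```

```text
[ 601.77595803 -184.78468367   39.52627801] [-3.14155992e+00 -1.45725844e-05  1.59257458e+00]
[ 601.83096822 -184.8842883     9.28549293] [-0.07298846  0.56166908  0.54457756]
0.10654232220935843 30.000030398368835 [ 601.8177067  -184.89286331    9.28306246] [-3.14155628e+00  1.10313215e-05  1.59250134e+00]
[ 596.15044416 -186.31338844  170.28796466] [3.14152845e+00 5.08243137e-05 1.56897694e+00] [ 595.76848548 -107.4123095   336.10534803]
[406.8 258.2] 156
[410.8 178.6] 206
[246.4 270.8] 146
[237.3 172.7] 212
1.5936699717774874 [ 601.51996163 -184.93529871] [[-0.1, 0.1], [-0.1, -0.1], [0.0, 0.1], [0.2, -0.1]]
13.625
```

View pics/w_grip.png

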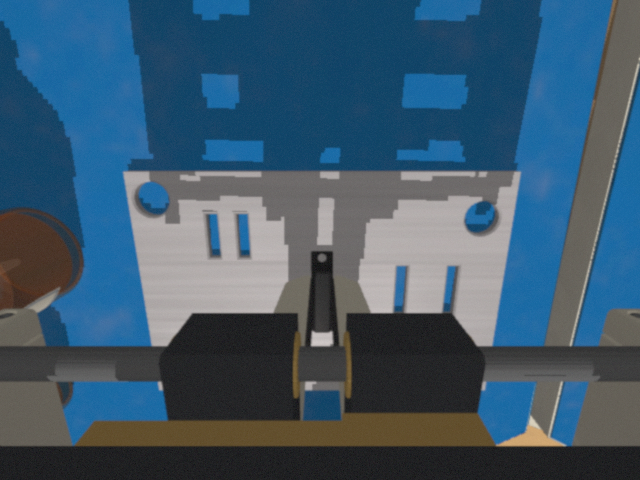

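```bash
cat > place.py <<'E'
from h import *
def pick(o,yaw,z,w=0.45,zup=130):
    robot.move_gripper(w)
    goto([*o,150],yaw,ptp=True,fix=False)
    goto([*o,z+25],yaw,speed=200)
    goto([*o,z],yaw,speed=80,fix=False)
    robot.sleep(.1); print("grip at",robot.current_tcp_pos())
    robot.move_gripper(0.0); t=robot.current_tcp_pos(); print("w",robot.current_gripper_width()*93,robot.current_finger_force())
    robot.move_linear([t[0],t[1],zup],speed=150); return t
E
python3 - <<'E'
from place import *
t=pick((601.8,-184.9),1.593,9.5,zup=125)
S=np.array([591.15+.3,262.75]); ys=1.462
goto([*S,125],ys,ptp=True,fix=False)
print(goto([*S,85],ys,speed=100),robot.current_eef_rot())
d=robot.get_image("wrist"); cv2.imwrite("pics/w_over.png",d["img"])
print(robot.current_contact_force(),robot.current_t())
E
```

```text
grip at [ 601.69618935 -184.81724965    9.32584734]
w 9.770959033042296 30.00015825033188
[591.37467021 262.64848611  84.6654914 ] [ 3.14158427e+00 -2.70404722e-05  1.46188138e+00]
[ 0.13593959 -0.17649927 -2.41597433] 20.75
```

View pics/w_over.png

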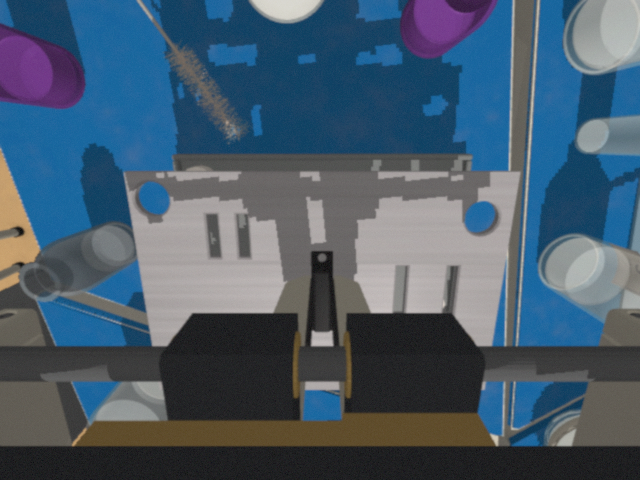

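The plate is held level with its visible holes at (153,198) and (480,217), so I'll lower it now.

```bash
python3 - <<'E'
from place import *
S=np.array([591.45,262.75])
off=S-robot.current_tcp_pos()[:2]
for z in (60,42,26.5,22):
    hit=robot.move_linear([*(S+off),z],speed=50,f_stop=8); print(z,hit,robot.current_tcp_pos().round(2),robot.current_contact_force().round(1),robot.current_eef_rot().round(4))
    if hit: break
E
```

```text
60 False [591.53 262.88  59.78] [ 0.1  0.7 -2.1] [-3.1413e+00  1.0000e-04  1.4619e+00]
42 False [591.26 262.8   41.52] [-0.1 -0.9 -2.2] [-3.1407e+00  3.0000e-04  1.4619e+00]
26.5 False [591.21 262.81  25.98] [-1.5 -0.1 -1.8] [-3.1407e+00  3.0000e-04  1.4619e+00]
22 False [592.41 263.23  23.55] [-1.7  0.2  4.9] [ 3.1394e+00 -9.0000e-04  1.4620e+00]
```

```bash
python3 - <<'E'
from place import *
import pickle
robot.move_gripper(0.45); robot.sleep(.2)
t=robot.current_tcp_pos(); print(t)
robot.move_linear([t[0],t[1],60],speed=100)
goto([577.6,249.4,170],1.5685)
d=robot.get_image("wrist"); cv2.imwrite("pics/w_seat1.png",d["img"]); pickle.dump(d,open("d_seat1.pkl","wb")); print(robot.current_t())
t=pick((601.8,23.4),1.5885,9.5,zup=150)
E
```

```text
[591.52095519 262.8857313   21.98873818]
25.8083
grip at [601.77235623  23.39595219   9.43210274]
w 9.09933204707536 30.000189542770386
```

View pics/w_seat1.png

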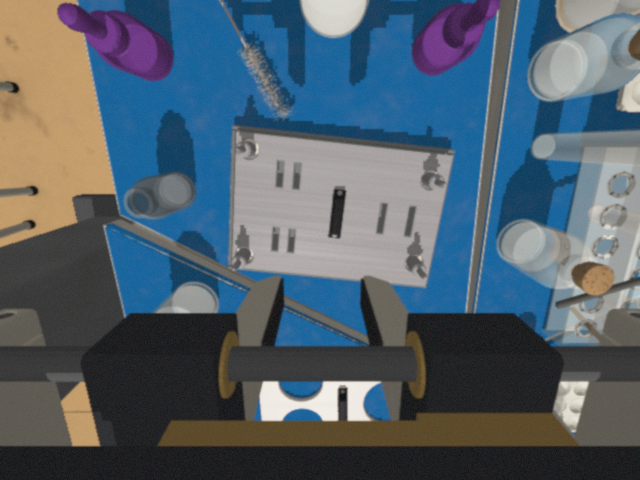

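```bash
python3 - <<'E'
from place import *
S=np.array([591.45,262.75]); ys=1.462
goto([*S,140],ys,ptp=True,fix=False)
print(goto([*S,80],ys,speed=120),yawnow())
d=robot.get_image("wrist"); cv2.imwrite("pics/w_over2.png",d["img"])
off=S-robot.current_tcp_pos()[:2]
for z in (66,58,51,47.5):
    hit=robot.move_linear([*(S+off),z],speed=30,f_stop=6); print(z,hit,robot.current_tcp_pos().round(2),robot.current_contact_force().round(1),robot.current_ft_torque().round(2),robot.current_eef_rot().round(4))
    if hit: break
print(robot.current_t())
E
```

```text
[591.42885075 262.65070599  79.70800332] 1.4618560455461411
66 False [591.46 262.87  65.8 ] [ 1.   0.  -1.1] [-0.   -0.12  0.  ] [-3.1413e+00  1.0000e-04  1.4618e+00]
58 False [591.31 262.8   57.68] [ 0.5  0.2 -0.9] [ 0.01 -0.06 -0.01] [-3.1410e+00  2.0000e-04  1.4618e+00]
51 False [591.37 262.83  50.77] [-0.6 -0.4 -0.7] [-0.01 -0.06 -0.04] [-3.1412e+00  2.0000e-04  1.4618e+00]
47.5 True [591.71 262.98  50.2 ] [-1.1 -1.   5.9] [-0.13  0.13 -0.02] [ 3.1407e+00 -2.0000e-04  1.4621e+00]
34.7833
```

```bash
python3 - <<'E'
from place import *
import pickle
robot.move_gripper(0.45); robot.sleep(.2)
t=robot.current_tcp_pos(); robot.move_linear([t[0],t[1],100],speed=120)
goto([577.6,249.4,170],1.5685)
ims=[]
for n,p in [("seat2",None),("b1",(435,-66)),("b2",(435,-280))]:
    if p: robot.move_ptp([*p,200],down(np.pi/2)); robot.sleep(.2)
    d=robot.get_image("wrist"); pickle.dump(d,open(f"d_{n}.pkl","wb"))
    ims.append(cv2.resize(d["img"],(400,300),interpolation=cv2.INTER_AREA))
    h=cv2.cvtColor(d["img"],cv2.COLOR_BGR2HSV)
    m=((h[:,:,0]<8)|(h[:,:,0]>172))&(h[:,:,1]>110)&(h[:,:,2]>60)
    k,l,s,c=cv2.connectedComponentsWithStats(m.astype(np.uint8))
    for i in range(1,k):
        if s[i,4]>60: print(n,c[i].round(1),s[i],np.median(h[l==i],axis=0),onz(d,c[i],92).round(1),onz(d,c[i],118).round(1))
print(robot.current_t())
cv2.imwrite("pics/comp.png",np.vstack([np.hstack(ims[:2]),np.hstack([ims[2],ims[2]*0])]))
E
```

```text
b1 [327.5 142.6] [318 133  20  20 308] [  3.  137.  154.5] [439.6  14.2  92. ] [439.1  14.1 118. ]
b1 [313.6 409.7] [308 400  12  20 180] [  3. 129.  97.] [ 427.2 -245.8   92. ] [ 427.9 -221.2  118. ]
b2 [332.7  95.4] [320  82  26  28 563] [  3. 136. 105.] [ 443.3 -164.1   92. ] [ 442.5 -167.4  118. ]
b2 [311.8 211.9] [303 202  18  20 272] [  3.  136.  119.5] [ 426.7 -255.    92. ] [ 427.5 -249.7  118. ]
40.4417
```

View pics/comp.png

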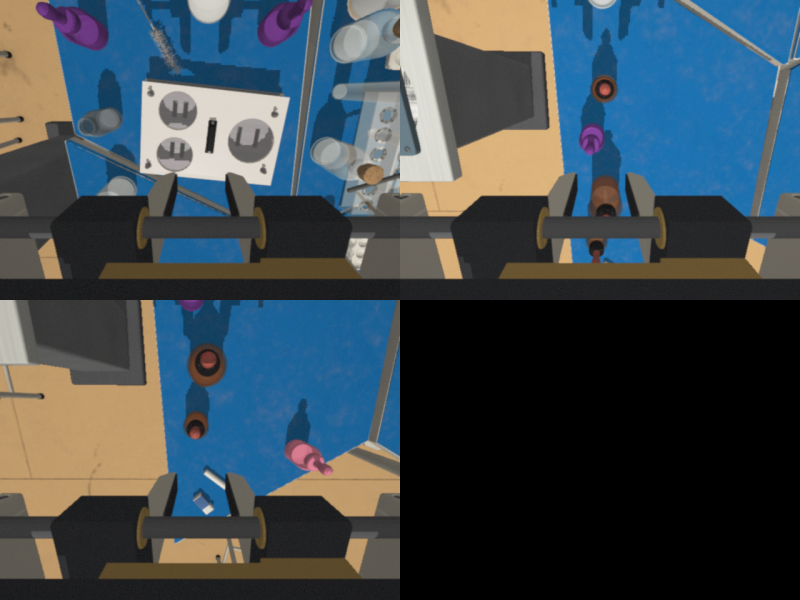

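```bash
cat > bot.py <<'E'
from place import *
S=np.array([591.45,262.75]); ys=1.462
M=np.array([[np.cos(ys),-np.sin(ys)],[np.sin(ys),np.cos(ys)]])
def bottle(b,hole,z,w,up=115):
    b=np.array(b); g=S+M@hole
    robot.move_gripper(w)
    robot.move_linear([*b,max(z+130,190)],down(np.pi/2),speed=250)
    print("above",goto([*b,z+95],np.pi/2,speed=200))
    hit=robot.move_linear([*b,z],down(np.pi/2),speed=100,f_stop=5)
    if hit: print("HIT",robot.current_tcp_pos(),robot.current_contact_force()); return
    robot.move_gripper(0.0); robot.sleep(.1); t=robot.current_tcp_pos()
    print("grip",t,"w",robot.current_gripper_width()*93,robot.current_finger_force())
    robot.move_linear([t[0],t[1],z+up],speed=120)
    robot.move_linear([g[0],t[1],z+up],speed=200)
    robot.move_linear([*g,z+up],down(ys),speed=200)
    p=goto([*g,z+70],ys,speed=120); off=g-p[:2]
    print("over",p)
    hit=robot.move_linear([*(g+off),t[2]+21-2],speed=50,f_stop=4)
    p=robot.current_tcp_pos(); print("down",hit,p,"foot z",p[2]-t[2],robot.current_contact_force())
    return p
def leave(w,zup):
    robot.move_gripper(w); robot.sleep(.1); p=robot.current_tcp_pos()
    robot.move_linear([p[0],p[1],zup],speed=120); print("t",robot.current_t())
E
python3 - <<'E'
from bot import *
p=bottle((426.8,-253.5),(32,50),38,0.75)
print(robot.current_t())
if p is not None and abs(p[2]-38-21)<3: leave(0.62,200)
d=robot.get_image("wrist"); cv2.imwrite("pics/s2.png",cv2.resize(d["img"],(480,360)))
E
```

```text
above [ 426.63099913 -253.34285444  132.4856574 ]
grip [ 426.9349887  -253.58799891   38.19147805] w 39.91595250097475 30.004527078512808
over [545.15660161 299.94251539 107.6925958 ]
down True [544.71098633 299.82807526  59.15805831] foot z 20.9665802609924 [-0.47389453 -1.21727304  5.76679733]
51.3833
t 53.3583
```

View pics/s2.png

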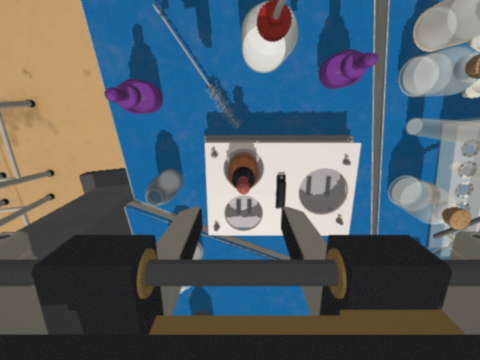

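The small bottle stands upright in its hole at (243,172). Next come the other small bottle and the large one.

```bash
python3 - <<'E'
from bot import *
t=robot.current_tcp_pos(); robot.move_linear([t[0],14,200],down(np.pi/2),speed=250)
p=bottle((439.5,14.1),(-32,50),38,0.75)
ok=p is not None and abs(p[2]-38-21)<3
if ok:
    leave(0.62,215)
    t=robot.current_tcp_pos(); robot.move_linear([t[0],-167.4,215],down(np.pi/2),speed=250)
    p=bottle((442.5,-167),(0,-58),60,0.85,up=125)
    if p is not None and abs(p[2]-60-21)<3:
        leave(0.85,230)
        robot.move_linear([577.6,150,230],down(np.pi/2),speed=200)
d=robot.get_image("wrist"); a=cv2.resize(d["img"],(400,300)); b=cv2.resize(robot.get_image("scene")["img"][180:390,100:380],(400,300))
cv2.imwrite("pics/fin.png",np.hstack([a,b])); print(robot.current_t())
E
```

```text
above [439.26207639  14.12403337 132.53548537]
grip [439.65017188  14.09423116  38.15709822] w 40.083516880691086 30.000555401458243
over [538.13500997 236.27117802 107.62704733]
down True [537.88937707 236.28356375  59.14128453] foot z 20.984186304755873 [ 0.05933173 -0.20963287  4.67325435]
t 66.0833
above [ 442.30611692 -166.89877167  154.56698667]
grip [ 442.70503765 -167.11426732   60.22363002] w 53.224653323750466 29.975596153635706
over [649.0847295  256.36638477 129.6552496 ]
down True [648.74427342 256.34568084  81.08863413] foot z 20.86500410692154 [ 0.1878938  -0.27995011  3.62778428]
t 80.9333
81.8167
```

View pics/fin.png

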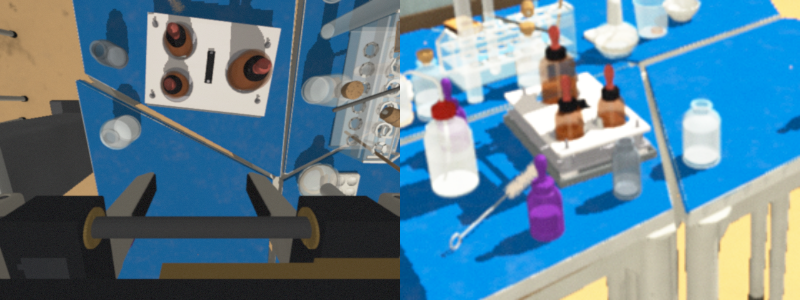

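All three bottles stand upright in the level guard, at (178,40), (176,82) and (250,68) in the left view. The grey and clear bottles have not been moved.

```bash
python3 -c "
from bench import robot
print(robot.hand_in())"
```

```text
the job is handed in; nothing more can be done
None
```

The job is handed in at about 82 s of the 138 s allowed: both plates are seated level on the stand, the three amber bottles are upright in their holes, and the grey and clear bottles were left where they stood.

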